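# Lock the turntable of the circuit-board holder

## Task

Lock the turntable of the circuit-board holder on the bench: with the fingertips, push the aluminium disc round by one of its two upright posts until the slot across it lines up with the steel lock bar (either way round will do). Then push the bar by its upright end tab straight through the slot, until the tab is fully home against the guide block, and move clear. Nothing is to be picked up: do not lift the bar, and leave the other things on the bench where they are.

Things in the scene. Friction and masses are not known exactly. Their poses are not given: they have to be found in the camera images.
- holder: Fixed grey base plate, 375 x 130 x 10 mm, that carries all the parts. Origin on the bench surface, right below the disc's axis; x is the direction in which the bar is pushed, z up. In its frame the plate runs from x -277 to 97 mm, y -65 to 65; a runway 26 mm wide, top z 18 mm, carries the bar from x -275 mm to the guide.
- guide (a point): Top centre of the dark guide block, a tunnel for the bar before the disc: 60 mm long (holder x -112 to -52 mm), 44 mm wide, top at z 40 mm. The bar's tab stops against its rear end, x -112 mm.
- receiver (a point): Top centre of the dark receiver block beyond the disc: holder x 52 to 90 mm, 48 mm wide, top at z 40 mm, its tunnel 24 mm wide.
- disc (a joint): Turning angle of the disc about the vertical axis through the holder's origin, rad, counter-clockwise seen from above. The slot is in line with the bar at 0 and again at pi (either will do); it turns from -0.3 to 3.44 and stays where it is left (friction 0.08 N m, about 2.4 N at a post). The bar's round nose enters up to about 0.2 rad off and then turns the disc the rest of the way.
- disc_mid (a point): Centre of the disc's top face, z 36 mm, on its axis; its x axis runs along the slot. The disc is aluminium, 96 mm across, cut right across by a slot 20 mm wide (widening to 34 mm at both mouths), with a dark slot floor at z 17 mm.
- post_a (a point): Top centre of one upright steel post on the disc: 12 mm diameter, standing 36 mm above the disc's top (z 36 to 72 mm), 34 mm from the axis, at the disc's +y side (square to the slot): at angle (joint + pi/2) in the holder's frame.
- post_b (a point): Top centre of the other, equal post, opposite post_a across the slot: at angle (joint - pi/2) in the holder's frame.
- bar: Loose steel lock bar, 14 mm wide, 12 mm high, 188 mm long, 0.2 to 0.45 kg, lying in the guide along the holder's x. Origin at the tip of its round nose, on its underside (z 18 mm); its x points along the push. At the start the nose lies at holder x -70 to -55 mm, just short of the disc; fully home it is at +68 mm, in the receiver. Pushing takes 1 to 5 N until the tab meets the guide.
- bar_tab (a point): Middle of the rear face (the face to push on) of the bar's upright end tab, 188 mm behind the nose tip and 48 mm above the bench. The tab is 30 mm wide, 8 mm thick, top at 68 mm above the bench; its front face stops against the guide block.
- socket: Bystander: steel wrench socket standing on the holder's plate beside the runway, 22 mm diameter, 30 mm high. Origin under its centre.
- screwdriver: Bystander: orange screwdriver lying by the holder, 170 mm long. Origin under its middle.
- jar: Bystander: small clear jar with black cap, 42 mm diameter, 55 mm high. Origin under its centre.
- circuit_board: Bystander: green circuit board lying flat, 95 x 65 mm, parts up to 15 mm high. Origin under its centre.
- spool: Bystander: black spool of green filament lying flat, 100 mm diameter, 44 mm high. Origin under its centre.
- bushing: Bystander: brass bushing, 30 mm diameter, 22 mm high, beyond the receiver. Origin under its centre.
- parts_tray: Bystander: grey divided tray, 100 x 75 mm, 28 mm high. Origin under its centre.
Things that resemble listed ones, but are neither listed nor needed, are in the scene too. Of the things that look like the bar, the middle-sized one is meant.

How it is judged:
By the outcome, as a careful person would: the job done as asked, in the order asked, and still so for the second after the job is handed in, with the robot touching nothing.
It also fails if it takes over 48 s, if anything falls off the work surface, if the arm or the gripper's body presses on something with over 40 N, if the wrist force passes 120 N, or if a joint passes its speed limit or range.

## Robot

A 6-joint arm with a two-finger parallel gripper is mounted at the origin on the work surface. World frame = base frame: x ahead of the robot, y to its left, z up, the work surface at z = 0. Lengths are in mm, angles in rad, forces in N, time in s.
With the tool pointing down it reaches from about 350 to 975 mm from the base axis. Payload 7.1 kg.
Tool frame: the origin (TCP) lies on the front face of the gripper's body, between the roots of the fingers; the fingertips stand 80 mm ahead of it and the grasp point (between the pads) lies 61 mm ahead of it (env.tips_ahead is the distance from the TCP to the fingertips, in mm); z points along the fingers, y is the direction in which the jaws open and shut (so a half turn about z gives the same grasp; the last joint's range is limited). The gripper opens to 88 mm and grips with 3 to 60 N. Pads are 20 mm wide; open, the fingers measure 115 mm over their backs; the gripper's body (75 mm by 178 mm) begins 61 mm behind the grasp point.
Start: joints at [-1.204, 0.423, 1.63, -0, 1.089, -0.019], TCP at [235.204, -579.038, 302.675] pointing down, gripper open.
Joint ranges: [-3, 3], [-0.9, 2.11], [0.09, 2.58], [-1.31, 4.45], [0.11, 2.69], [-2.54, 2.54]. Speed limits (rad/s): [2.39, 2.39, 3.01, 3.14, 3.14, 3.14].

## Interface

Orientations are given as a unit quaternion [x, y, z, w].
In Python, from station import env, set_gripper, viewer, workorder gives the robot as it stands. Calls block until the motion is done:
- env.reach(position, orientation): joint-space move of the TCP to a pose.
- env.move_l(position, rot=None, rate=150, f_stop=None): straight line of the TCP; rot=None keeps the orientation; rate is the mean speed in mm/s. With f_stop (N) it stops when the force on the tool has changed by that much, and returns True; else False.
- env.move_joints(angles): joint-space move.
- set_gripper(opening): finger opening in mm; the grip force is fixed at half the most; returns when the fingers have stopped.
- env.hold(seconds).
- env.ik(position, orientation): joint angles nearest the present ones, or None.
- env.read_state(): the state.
- viewer.camera(name): name is "scene" or "top"; returns the picture (480x640x3 uint8, blue, green, red); there is no depth.
- viewer.camera_params(name): a dict with "fx", "fy", "cx", "cy" (pixels), "pose" (4x4, takes a point from camera to world coordinates). Camera axes: x right, y up, looking along -z (the intrinsics and any distortion apply to the point x, -y, -z); pixel columns grow to the right and rows downward; lengths in mm; the calibration is good to about 2 mm. A picture is of the moment at which its call begins. camera_params takes no time and is no camera call.
A pose or a line that the arm cannot do raises env.IKError and nothing moves.
- workorder.sign_off(): hands the job in, once; it reports no verdict.
The state is a dict: "time_s": time; "qpos": joint angles; "dq": joint speeds; "tau": joint torques, N m; "tool_pos": TCP position; "orientation": TCP orientation; "force": force on the tool from outside, world axes, zero at the start; "wrist_torque": the same for the moment, N m; "width": finger opening in mm.
Only numpy, scipy, OpenCV 4.12 (cv2) and the standard library are available. Lean on these libraries where they do the work, as an engineer would, in place of code of your own. Each camera call takes 0.05 s, during which the arm holds its last target.

## Working session

There is one attempt and no reset: what is moved stays moved. The work goes in short steps, each a Python script; the robot and the scene stay as the last script left them, time stands still between calls to the robot, and variables do not carry over. Pictures are saved under pics/ and viewed, and the job is handed in when it is done.

```bash
ls; mkdir -p pics; python3 - <<'E'
from station import env, set_gripper, viewer, workorder
import cv2, numpy as np
for n in("scene","top"):
    cv2.imwrite(f"pics/{n}0.png",viewer.camera(n)); p=viewer.camera_params(n); print(n,{k:(np.round(v,4).tolist()) if not isinstance(v,str) else v for k,v in p.items()})
print(env.read_state())
E
```

```text
pics
scene {'fx': 442.0998, 'fy': 442.0998, 'cx': 315.6153, 'cy': 236.2931, 'pose': [[-0.855, -0.407, 0.3213, 858.2568], [0.5184, -0.6527, 0.5525, 426.8652], [-0.0152, 0.639, 0.7691, 669.3886], [0.0, 0.0, 0.0, 1.0]]}
top {'fx': 463.0774, 'fy': 463.0774, 'cx': 323.4898, 'cy': 239.3739, 'pose': [[0.0224, 0.9956, -0.0915, 519.2868], [-0.9995, 0.0244, 0.0208, 13.1157], [0.0229, 0.091, 0.9956, 921.5585], [0.0, 0.0, 0.0, 1.0]]}
{'time_s': 0.1, 'qpos': array([-1.20397754e+00,  4.23756045e-01,  1.63060936e+00, -3.02563352e-05,
        1.08861736e+00, -1.90026432e-02]), 'dq': array([ 1.62879423e-04, -7.99192860e-04, -1.82006147e-03,  2.63194758e-05,
       -4.92921933e-04,  3.58637096e-04]), 'tau': array([ 3.19291412e-04, -5.45612025e+01, -2.74323893e+01,  6.45062048e-02,
        1.88749441e-02, -3.79151243e-05]), 'tool_pos': array([ 235.07417711, -578.67809736,  301.98624854]), 'orientation': array([ 9.81448778e-01,  1.91723273e-01, -1.33463486e-04, -6.82251389e-04]), 'force': array([-0.46401573,  0.10646805,  0.49821803]), 'wrist_torque': array([ 0.00132281,  0.02877939, -0.0048214 ]), 'width': 87.93053935760946}
```

View pics/scene0.png

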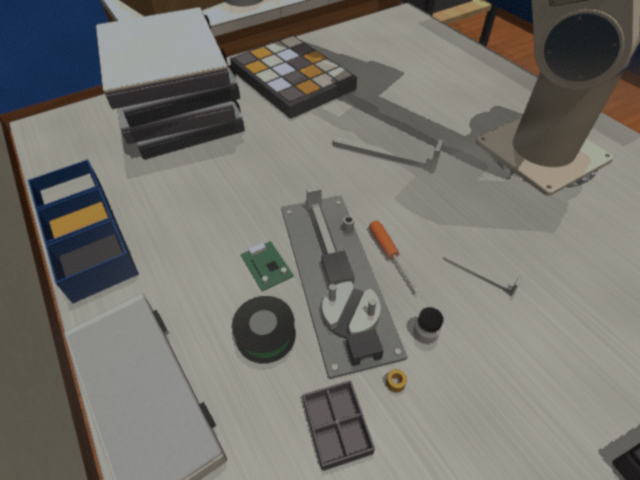

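View pics/top0.png

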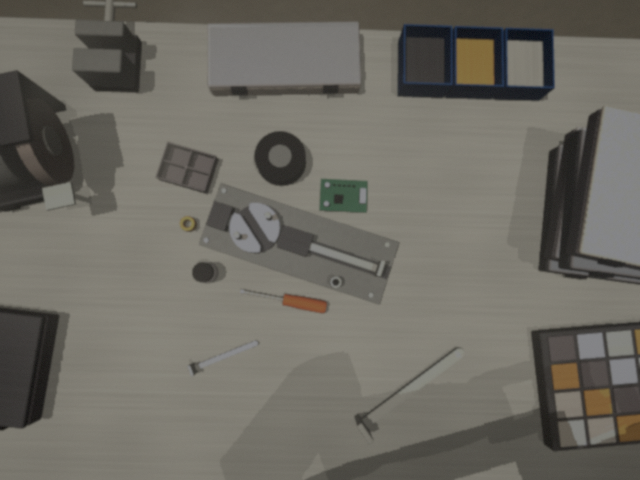

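The scene view shows the holder at the centre, from (285,205) to (400,365). In the top view it spans (205,185) to (398,300), with the disc near (255,227), the guide near (295,240) and the tab near (381,268). I'll zoom in.

```bash
cat > h.py <<'E'
import cv2, numpy as np
from station import env, set_gripper, viewer, workorder
def ray(n,uv):
    p=viewer.camera_params(n); T=np.array(p['pose'])
    d=T[:3,:3]@np.array([(uv[0]-p['cx'])/p['fx'],-(uv[1]-p['cy'])/p['fy'],-1.]); return T[:3,3],d
def onz(n,uv,z):
    o,d=ray(n,uv); return o+d*(z-o[2])/d[2]
def proj(n,P):
    p=viewer.camera_params(n); T=np.array(p['pose']); c=T[:3,:3].T@(np.asarray(P,float)-T[:3,3])
    return np.array([p['cx']-p['fx']*c[0]/c[2], p['cy']+p['fy']*c[1]/c[2]])
def tri(u1,u2):
    A=[];b=[]
    for n,u in(("top",u1),("scene",u2)):
        o,d=ray(n,u); d=d/np.linalg.norm(d); M=np.eye(3)-np.outer(d,d); A.append(M); b.append(M@o)
    x=np.linalg.lstsq(np.vstack(A),np.hstack(b),rcond=None)[0]; return x
E
python3 - <<'E'
import cv2
a=cv2.imread('pics/top0.png')[180:305,195:405]; cv2.imwrite('pics/topz.png',cv2.resize(a,None,fx=3.8,fy=3.8,interpolation=cv2.INTER_CUBIC))
a=cv2.imread('pics/scene0.png')[180:380,270:420]; cv2.imwrite('pics/scz.png',cv2.resize(a,None,fx=3,fy=3,interpolation=cv2.INTER_CUBIC))
E
```

```text
(no output)
```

View pics/topz.png

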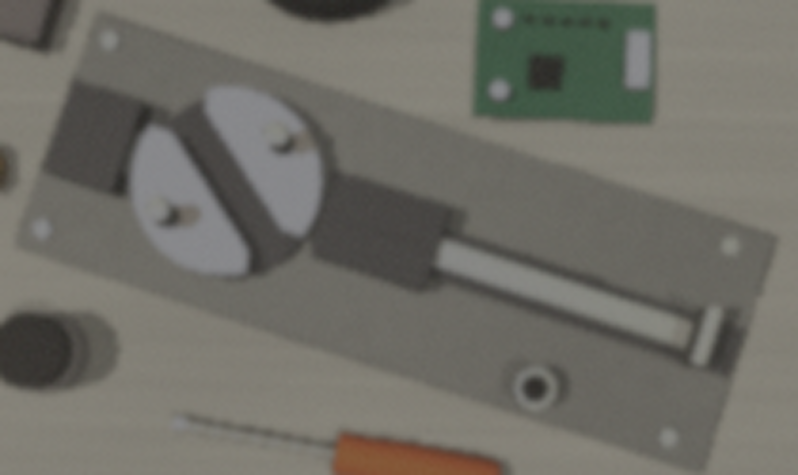

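View pics/scz.png

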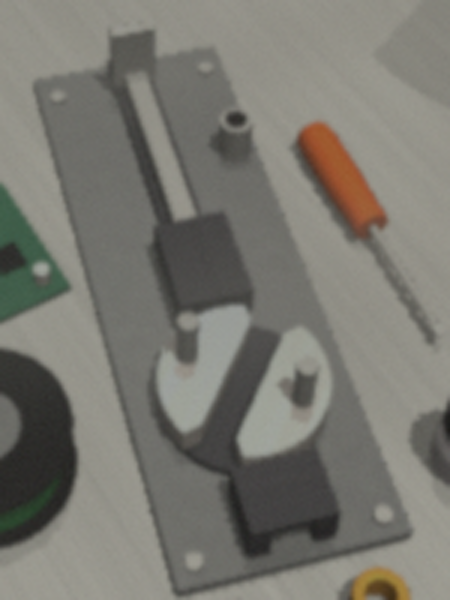

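```bash
python3 - <<'E'
from h import *
z=lambda u:(195+(u[0]+.5)/3.8-.5,180+(u[1]+.5)/3.8-.5)
s=lambda u:(270+(u[0]+.5)/3-.5,180+(u[1]+.5)/3-.5)
H=np.array([(97.5,65),(97.5,-65),(-277.5,65),(-277.5,-65)])
W=np.array([onz("top",z(u),10)[:2] for u in[(17,243),(100,12),(705,470),(777,237)]])
W2=np.array([onz("scene",s(u),10)[:2] for u in[(180,588),(410,533),(36,85),(214,48)]])
Hs=np.array([(97.5,-65),(97.5,65),(-277.5,-65),(-277.5,65)])
def fit(A,B):
    a=A-A.mean(0);b=B-B.mean(0); th=np.arctan2((a[:,0]*b[:,1]-a[:,1]*b[:,0]).sum(),(a*b).sum())
    R=np.array([[np.cos(th),-np.sin(th)],[np.sin(th),np.cos(th)]]); t=B.mean(0)-R@A.mean(0); return th,t,np.round(B-(A@R.T+t),1)
print(fit(H,W)); print(fit(Hs,W2))
th,t,_=fit(np.vstack([H,Hs]),np.vstack([W,W2])); print(th,t)
R=np.array([[np.cos(th),-np.sin(th)],[np.sin(th),np.cos(th)]])
loc=lambda P:np.round(R.T@(P[:2]-t),1)
P1=onz("top",z((277,134)),72);P2=onz("top",z((163,208)),72); Q1=onz("scene",s((188,320)),72);Q2=onz("scene",s((307,369)),72)
for n,p in zip(("t1","t2","s1","s2"),(P1,P2,Q1,Q2)): print(n,p.round(1),loc(p))
d=loc(P1)-loc(P2);print("posts dir",np.arctan2(d[1],d[0]),np.hypot(*d))
a,b=loc(onz("top",z((190,118)),36)),loc(onz("top",z((272,262)),36)); print("slot",a,b,np.arctan2(*(a-b)[::-1]))
print("tab top rear mid",loc(onz("top",z((711,335)),68)), loc(onz("scene",s((133,28)),68)))
print("socket",loc(onz("top",z((535,388)),40)))
print("bar axis pts",loc(onz("top",z((438,255)),30)),loc(onz("top",z((690,333)),30)))
print("guide",[loc(onz("top",z(u),40)) for u in[(340,172),(462,212),(430,290),(310,250)]])
E
```

```text
(np.float64(1.2744903316701477), array([621.67251681, 126.83876274]), array([[ 0.9, -0.9],
       [-1.2, -0.5],
       [ 1.6, -0.1],
       [-1.3,  1.5]]))
(np.float64(1.2740559071669104), array([621.70332042, 131.46027976]), array([[-3.7, -3.1],
       [ 1.9, -3. ],
       [ 0. ,  4.7],
       [ 1.7,  1.5]]))
1.2742745167811347 [621.68779896 129.14956003]
t1 [640.2  99.7  72. ] [-22.7 -26.3]
t2 [602.8 153.5  72. ] [17.7 25.2]
s1 [640.  101.2  72. ] [-21.4 -25.7]
s2 [603.8 159.2  72. ] [23.5 25.9]
posts dir -2.235993297294754 65.4554046660778
slot [ 26.6 -24. ] [-36.4  32.1] -0.7275283416312243
tab top rear mid [-2.536e+02 -1.000e-01] [-249.3    1.1]
socket [-181.6   50.6]
bar axis pts [-114.3    2. ] [-248.2   -0.6]
guide [array([-54.5, -21.5]), array([-119.2,  -21.7]), array([-116.4,   20.7]), array([-52.9,  20.6])]
```

The two views agree on the holder: origin near (621.5, 127.5), yaw 1.274. The disc is at about 2.45 rad, so the nearest lock is pi, about 0.69 rad counter-clockwise. I'll push post_a along the holder's +x with closed fingertips, coming from the guide side.

```bash
cat >> h.py <<'E'
from scipy.spatial.transform import Rotation as Ro
TH=1.274; T0=np.array([621.5,127.5])
def w(x,y,z):
    c,s=np.cos(TH),np.sin(TH); return [T0[0]+c*x-s*y,T0[1]+s*x+c*y,z]
def loc(P):
    c,s=np.cos(TH),np.sin(TH); d=np.asarray(P[:2])-T0; return np.round([c*d[0]+s*d[1],-s*d[0]+c*d[1]],1)
def q(flip=0): return (Ro.from_euler('z',TH+np.pi*flip)*Ro.from_euler('x',np.pi)).as_quat()
TA=float(env.tips_ahead)
def log(): 
    st=env.read_state(); print(round(st['time_s'],2),loc(st['tool_pos']),st['tool_pos'][2].round(1)-TA,st['force'].round(1),st['width'].round(1))
E
python3 - <<'E'
from h import *
print(TA)
best=None
for f in(0,1):
    for z in (300,128):
        print(f,z,env.ik(w(-47,-29,z),q(f)), env.ik(w(-265,0,120),q(f)))
E
```

```text
80.0
0 300 [ 9.74374906e-02  4.47560387e-01  1.59750387e+00 -4.44089210e-16
  1.09652840e+00  3.94233817e-01] [-2.48767564e-01  5.98728196e-01  1.87163827e+00 -4.44089210e-16
  6.71226188e-01  4.80287629e-02]
0 128 [ 9.74374906e-02  6.69779047e-01  1.68131795e+00 -4.44089210e-16
  7.90495657e-01  3.94233817e-01] [-2.48767564e-01  5.98728196e-01  1.87163827e+00 -4.44089210e-16
  6.71226188e-01  4.80287629e-02]
1 300 None None
1 128 None None
```

```bash
python3 - <<'E'
from h import *
env.reach(w(-48,-29,300),q()); set_gripper(0); log()
env.move_l(w(-48,-29,TA+50),rate=150); log()
env.move_l(w(-16,-31,TA+50),rate=40); log()
env.move_l(w(-40,-31,TA+50),rate=100)
env.move_l(w(-40,-31,TA+110),rate=150); log()
env.reach(w(-290,0,220),q()); log()
for n in("scene","top"):
    im=viewer.camera(n); cv2.imwrite(f"pics/{n}1.png",im)
    a=im[180:305,195:405] if n=="top" else im[180:380,270:420]
    k=3.8 if n=="top" else 3
    cv2.imwrite(f"pics/{n}1z.png",cv2.resize(a,None,fx=k,fy=k,interpolation=cv2.INTER_CUBIC))
E
```

```text
Traceback (most recent call last):
  File "h.py", line 25, in log
    st=env.read_state(); print(round(st['time_s'],2),loc(st['tool_pos']),st['tool_pos'][2].round(1)-TA,st['force'].round(1),st['width'].round(1))
                                                                                                                            ^^^^^^^^^^^^^^^^^
AttributeError: 'float' object has no attribute 'round'
```

```bash
sed -i "s/st\['width'\].round(1)/round(float(st['width']),1)/" h.py; cat > snap.py <<'E'
from h import *
def snap(k_):
  for n in("scene","top"):
    im=viewer.camera(n); cv2.imwrite(f"pics/{n}{k_}.png",im)
    a=im[180:305,195:405] if n=="top" else im[180:380,270:420]
    k=3.8 if n=="top" else 3
    cv2.imwrite(f"pics/{n}{k_}z.png",cv2.resize(a,None,fx=k,fy=k,interpolation=cv2.INTER_CUBIC))
E
python3 - <<'E'
from h import *; from snap import snap
log()
env.move_l(w(-48,-29,TA+50),rate=150); log()
env.move_l(w(-16,-31,TA+50),rate=40); log()
env.move_l(w(-40,-31,TA+50),rate=100)
env.move_l(w(-40,-31,TA+110),rate=150); log()
env.reach(w(-290,0,220),q()); log()
snap(1)
E
```

```text
4.14 [-48. -29.] 220.0 [-0.2 -0.4 -0.3] 0.3
5.42 [-47.8 -29.6] 51.0 [ 0.3 -0.2  0.4] 0.5
6.38 [-15.8 -30.5] 49.900000000000006 [-0.4  0.  -0.5] 0.3
7.32 [-39.9 -30.8] 109.9 [ 0.2 -0.6  0.1] 0.7
8.31 [-2.893e+02 -2.000e-01] 139.6 [ 0.  -0.  -0.1] 0.6
```

View pics/top1z.png

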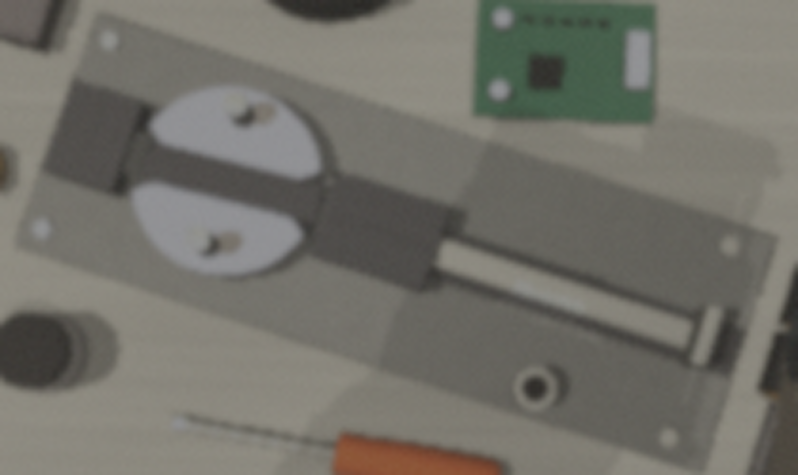

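View pics/scene1z.png

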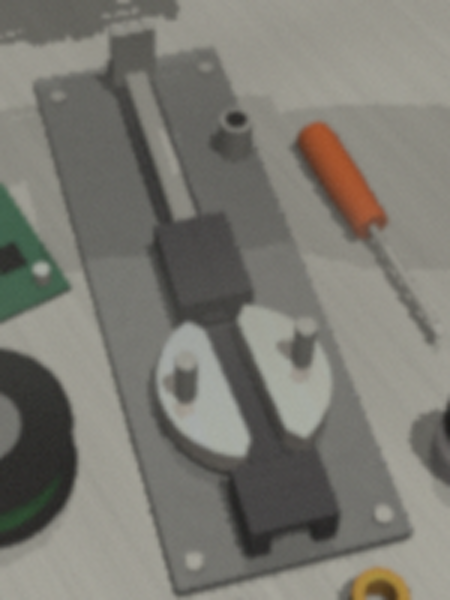

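The slot now runs from about (140,160) to (320,197) in the top zoom, nearly in line with the bar. The post tops are at (242,104) and (207,240). I'll put a number on the remaining error.

```bash
python3 - <<'E'
from h import *
z=lambda u:(195+(u[0]+.5)/3.8-.5,180+(u[1]+.5)/3.8-.5)
L=lambda u,h:loc(onz("top",z(u),h))
a,b=L((242,104),72),L((206,237),72);d=a-b;print(a,b,np.arctan2(d[1],d[0])+np.pi/2)
for e in [((190,146),(318,180)),((180,184),(303,222))]:
    p,r=L(e[0],36),L(e[1],36);d=p-r;print(p,r,np.arctan2(d[1],d[0]))
im=cv2.imread('pics/top1.png'); m=(im.min(2)>125).astype(np.uint8)
# bright disc segments
c,_=cv2.findContours(m[195:260,220:290],cv2.RETR_EXTERNAL,cv2.CHAIN_APPROX_NONE)
for k in c:
    if cv2.contourArea(k)>100:
        M=cv2.moments(k);u=(M['m10']/M['m00']+220,M['m01']/M['m00']+195);print(cv2.contourArea(k),u,loc(onz("top",u,36)))
g=tab=[L(u,68) for u in[(725,308),(703,365)]];print(g)
E
```

```text
[ -0.2 -34.6] [-4.9 32.3] 0.07013886869554864
[ 23.6 -10.2] [-43.3 -14.2] 0.059719635612761474
[22.   9.7] [-43.    8.4] 0.019997333973150518
629.0 (250.12798092209857, 240.4398516163222) [-0.6 27.3]
621.5 (257.47492625368733, 213.68704746580852) [  3. -26.]
101.0 (281.24917491749176, 197.9026402640264) [-30.4 -69.6]
[array([-254.5,  -14.6]), array([-252.7,   15.2])]
```

The disc is about 0.05 rad past pi, well inside the 0.2 rad the nose can take up. Next I'll push the bar.

```bash
python3 - <<'E'
from h import *; from snap import snap
env.move_l(w(-288,0,TA+32),rate=150); log()
print(env.move_l(w(-150,0,TA+32),rate=50,f_stop=20)); log()
E
```

```text
9.28 [-287.8   -0.5] 32.5 [ 0.   1.  -0.5] 0.6
False
12.18 [-150.1   -0. ] 32.0 [-1.4 -2.3  0.5] 0.5
```

```bash
python3 - <<'E'
from h import *; from snap import snap
print(env.move_l(w(-120,0,TA+32),rate=15,f_stop=18)); log()
env.hold(0.2); log()
env.move_l(w(-175,0,TA+32),rate=80)
env.move_l(w(-195,0,250),rate=150)
env.reach(w(-400,0,250),q()); log()
snap(2)
E
```

```text
True
13.45 [-1.317e+02  1.000e-01] 31.799999999999997 [-0.3 -1.6  1.1] 0.4
13.65 [-131.9    0.5] 31.5 [ 1.3 -0.4 -0.3] 0.1
16.25 [-3.994e+02  1.000e-01] 169.5 [-0.7  0.4  0.8] 0.1
```

```bash
sleep 1
```

```text
(no output)
```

View pics/top2z.png

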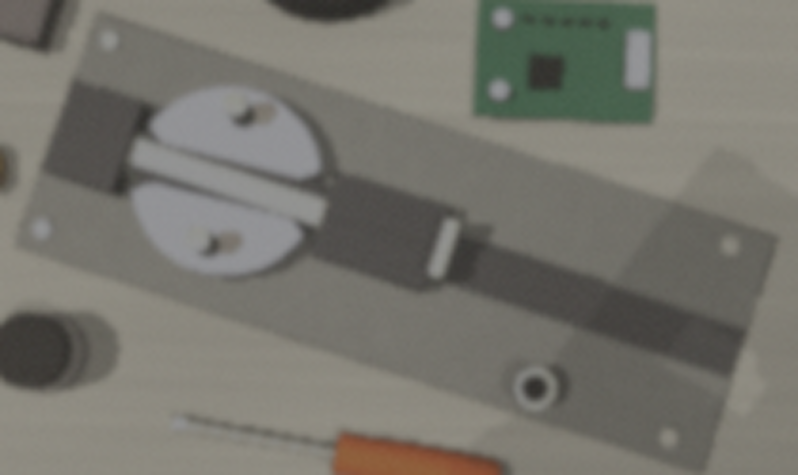

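View pics/scene2z.png

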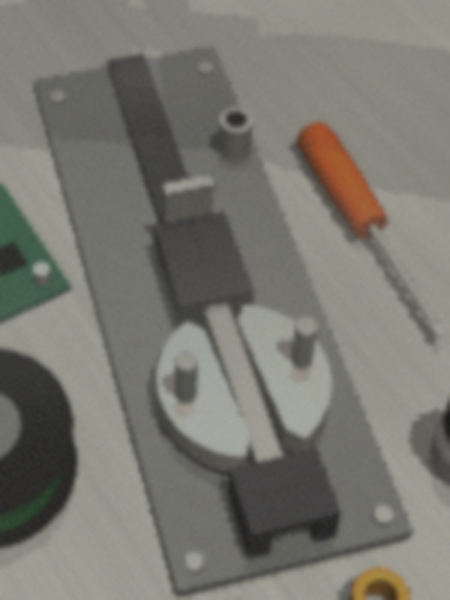

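In the top zoom the bar now lies through the slot into the receiver, and the tab at (444,249) is against the guide. The push ended on a force stop, so I'll press once more, slowly, to check that it is fully seated.

```bash
python3 - <<'E'
from h import *; from snap import snap
env.reach(w(-195,0,200),q()); env.move_l(w(-165,0,TA+32),rate=150)
print(env.move_l(w(-140,0,TA+32),rate=50,f_stop=20)); log()
print(env.move_l(w(-134,0,TA+32),rate=10,f_stop=15)); log()
print(env.move_l(w(-122,0,TA+32),rate=8,f_stop=25)); log()
env.move_l(w(-175,0,TA+32),rate=80); 
env.move_l(w(-195,0,250),rate=150)
env.reach(w(-400,0,250),q()); log()
snap(3)
def L(u,h): return loc(onz("top",(195+(u[0]+.5)/3.8-.5,180+(u[1]+.5)/3.8-.5),h))
print(L((444,249),68),L((711,335),68))
E
```

```text
False
18.62 [-1.397e+02  1.000e-01] 32.0 [-0.2  0.  -0.3] 0.4
False
19.37 [-134.    0.] 32.0 [-0.3  0.2 -0.3] 0.4
True
20.18 [-1.315e+02  1.000e-01] 31.799999999999997 [-0.8 -2.   2.3] 0.4
22.79 [-3.993e+02  1.000e-01] 169.5 [-0.3 -0.1  0.5] 0.6
[-115.7    1.2] [-2.52e+02  1.00e-01]
```

View pics/top3z.png

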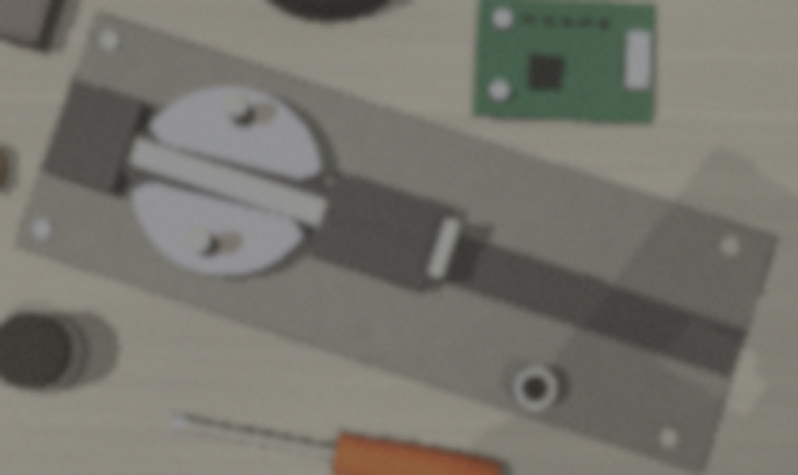

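View pics/scene3z.png

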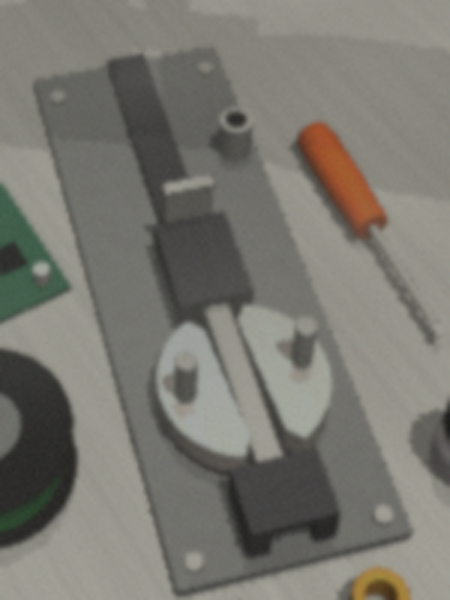

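The re-press met a firm stop at the same place, and the tab's top centre measures holder x -115.7 mm, against -116 expected when home. I'm handing it in.

```bash
python3 - <<'E'
from h import *
print(workorder.sign_off()); log()
E
```

```text
the job is handed in; nothing more can be done
None
the job is handed in; nothing more can be done
```

The turntable is locked, and I handed the job in at about 23 s of the 48 s allowed; sign-off gives no verdict.

- **Disc:** I pushed it by post_a with closed fingertips, about 0.7 rad counter-clockwise, to the pi position. It measured about 0.05 rad past exact, well within what the bar's nose takes up.
- **Bar:** I pushed it by its tab through the slot into the receiver until an 18 N force stop, then pressed again until a 25 N stop. The two stops were within 0.2 mm of each other.
- **Final pictures:** The bar lies through the slot into the receiver, with the tab against the guide. The tab's top centre measures holder x -115.7 mm, against -116 expected when fully home. The bystanders in the close-up views (socket, screwdriver, board) had not visibly moved, and the arm was clear.
- **Disagreements:** The two camera views differed by about 4.6 mm on the holder's position along its length. The fingertip stop suggests the tab's rear face is 1.5 to 2 mm short of nominal, which I put down to calibration error, since pressing harder did not move it.

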